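# Snap the cover onto a fan switch box

### The arm

A 6-joint arm with a two-finger parallel gripper is mounted at the origin on the work surface. World frame = base frame: x ahead of the robot, y to its left, z up, the work surface at z = 0. Lengths are in m, angles in rad, forces in N, time in s.
With the tool pointing down it reaches from about 0.15 to 0.775 m from the base axis. Payload 6.1 kg.
Tool frame: the origin (TCP) lies midway between the tips of the shut fingers; the grasp point (between the pads) lies 19 mm behind it; z points along the fingers, y is the line along which they close (so a half turn about z gives the same grasp; the last joint's range is limited). The gripper opens to 85 mm and grips with 20 to 120 N. Pads are 22 mm wide; open, the fingers measure 114 mm over their backs; the gripper's body (76 mm by 85 mm) begins 54 mm behind the grasp point. The pads swing forward as they close: fully open they stand 13 mm farther back than shut.
Start: joints at [-1.237, 0.126, -0.04, 1.405, 0, 1.571], TCP at [0.172, -0.496, 0.231] pointing down, gripper open.
Joint ranges: [-2.72, 2.72], [-0.95, 1.95], [-1.27, 1.35], [-1.78, 2.02], [-1.46, 1.47], [-3.14, 3.14]. Speed limits (rad/s): [2.39, 2.39, 3.01, 3.14, 3.14, 3.14].

### API

Orientations are given as a unit quaternion [w, x, y, z].
In Python, from station import robot gives the robot as it stands.
- The arm moves only by the tool servo_tool, never from a script. Its argument "plan" is a list of rows, each a list of 2 entries, a list of its own where there are three numbers: the shift along the tool's x, y, z in m, then the turn about the tool's z in units of 8 degrees (1.0 is 8 degrees). In form: [[[tx, ty, tz], turn], ...]. A call has 1 to 12 rows; each row is the pose to reach, as a shift and turn from the pose commanded when the call began, along the tool's axes at that moment; what a row does not reach only later rows make up. A row lasts 1/10 s, in which the tool goes at most 50 mm and 8.59 degrees, less where a joint would pass 70% of its speed; a pose out of reach is approached as far as the arm can. A call with a gripper value outside its range is refused whole. "claw" is the closure, from -1 (fully open) to 1 (shut), set as the call begins (left out, the last holds). The fingers move at their own pace and stop on an object; "force" is the grip in N (left out, the last holds). Time passes only in rows, so rows that repeat a pose let the fingers close. It gives the time, the measured TCP pose, the force, the opening and the grip force at its end, in the units of the state.
- robot.state(): the state, without advancing time (a new reading comes with each control period).
- robot.grab_frame(name): name is "scene" or "top" or "wrist"; returns the picture (384x512x3 uint8, red, green, blue); there is no depth.
- robot.camera_model(name): a dict with "fx", "fy", "cx", "cy" (pixels), "R" (3x3) and "t" (3): a world point X has camera coordinates R X + t; the wrist camera has in their place "hand_eye" (4x4, takes a point from camera to tool coordinates, whose origin is the TCP and whose axes are the flange's). Camera axes: x right, y down, z forward; pixel columns grow to the right and rows downward; lengths in m; the calibration is good to about 2 mm. A picture is of the moment at which its call begins: read the wrist's pose just before it. camera_model takes no time and is no camera call.
- robot.close_job(): hands the job in; it is judged then, once.
The state is a dict: "time_s": time; "joints": joint angles; "joint_velocities": joint speeds; "tau": joint torques, N m; "ee_pos": TCP position; "ee_rot": TCP orientation; "force": force on the tool from outside, world axes, zero at the start; "torque": the same for the moment, N m; "gripper_width": opening from 0.0 (shut) to 1.0 (fully open); "gripper_force": force on a finger pad.
Only numpy, scipy, OpenCV 4.12 (cv2) and the standard library are available. Lean on these libraries where they do the work, as an engineer would, in place of code of your own. Each camera call takes 0.05 s, during which the arm holds its last target. There are 200 camera calls.

### The job

Fit the blue cover onto the grey switch box that stands on the wooden block: set it squarely over the two orange spring hooks and push it straight down until both ends click and it sits fully home, never pressing harder than 25 N, then let go. Leave the glue, tape, carton and screwdriver alone.

Things in the scene. Friction and masses are not known exactly. Their poses are not given: they have to be found in the camera images.
- base: Wooden block fixed to the bench, 150 x 86 x 12 mm, long along its x; origin at the centre of its underside, z up. Centred on it stands the grey open-topped box shell, 112 x 46 mm outside, long along the same x, 40 mm high, walls 4 mm; the cover's lower edge comes to rest on its rim.
- rim (a point): Point fixed to the block, 59.5 mm above its underside at its centre: the mean height of the shell's rim. The rubber packing under the shell differs in thickness from piece to piece, so the true rim lies up to 7 mm above or below this point; that is not measured and must be felt, and does not change during the work. Axes as the block's.
- end_a (a point): Point at the mean rim height at the stem of the orange spring hook at the block's +x end (48.5 mm from centre). The hook is 10 mm wide, rises 28 mm above the true rim, and its nose points outward to 55 mm from centre; its ramp leads in a cover that is within about 2 mm of centre.
- end_b (a point): The same for the hook at the block's -x end. Along the shell's long sides, inside, two rounded lips rise 4 mm above the rim and centre the cover sideways with 1.8 mm of play each side; a cover that is more than about 3 mm off sideways catches on them.
- cover: Blue rectangular plastic cover, loose, open side down on the bench; 112 x 46 x 34 mm outside, long along its x, walls 4 mm, 70 to 120 g; origin at the centre of its lower edge plane, z up. Goes on with its x along the block's x, either way round. Grip it across its 46 mm width. Each short end wall has a window 16 mm wide, 4 to 16 mm above the lower edge, into which a hook's nose springs.
- hook_a (a joint): Inward bend in rad of the hook at end_a: 0 at rest, rising to about 0.09 as the cover goes down, back to 0 once clicked. Pushing down, the cover's edge meets the ramps about 17 mm above home; the push rises to 6 to 14 N some 6 mm above home, eases, falls away as the hooks click 1 to 2 mm above home, then rises steeply on the rigid rim.
- hook_b (a joint): The same bend for the hook at end_b.
- glue: White glue bottle with orange cap, 44 mm diameter, 110 mm high, upright; origin at the centre of its underside. To be left alone.
- tape: Yellow roll of tape, 64 mm outside diameter, 24 mm high, lying flat; origin at the centre of its underside. To be left alone.
- carton: Small brown carton, 70 x 90 x 60 mm; origin at the centre of its underside. To be left alone.
- driver: Red-handled screwdriver, 170 mm long, lying along its x. To be left alone.
Things that resemble listed ones, but are neither listed nor needed, are in the scene too. Several things have the shape of the cover; the one meant has the colours described above.

How it is judged:
By the outcome, as a careful person would: the job done as asked, in the order asked, and still so for the second after the job is handed in, with the robot touching nothing.
It also fails if it takes over 51 s, if anything falls off the work surface, if the arm or the gripper's body presses on something with over 40 N, if the wrist force passes 120 N, or if a joint passes its speed limit or range.

## Working session

There is one attempt and no reset: what is moved stays moved. The work goes in short steps, Python scripts to look and compute and a tool call to move; the robot and the scene stay as the last step left them, time stands still between calls to the robot, and variables do not carry over. Pictures are saved under pics/ and viewed, at most 10 in all, crops included, and the job is handed in when it is done.

Besides the shell and the picture viewer there is one more tool, called after "Call:" as name(argument=value, ...) on one line, values as JSON. servo_tool: Moves the arm, as the interface text tells. Its arguments: {"type":"object","properties":{"plan":{"type":"array"},"claw":{"type":"number"},"force":{"type":"number"}},"required":["plan"]}

```bash
mkdir -p pics; cat > h.py <<'E'
from station import robot
import numpy as np, cv2
def grab(n,f):
    im=robot.grab_frame(n); cv2.imwrite('pics/'+f,im[:,:,::-1]); return im
def ray(n,uv):
    c=robot.camera_model(n); R=np.array(c['R']);t=np.array(c['t'])
    d=R.T@np.array([(uv[0]-c['cx'])/c['fx'],(uv[1]-c['cy'])/c['fy'],1]); return -R.T@t,d/np.linalg.norm(d)
def onz(n,uv,z):
    o,d=ray(n,uv); return o+d*(z-o[2])/d[2]
def tri(a,b):
    # a,b: (origin,dir); midpoint and gap
    A=np.c_[a[1],-b[1]]; s=np.linalg.lstsq(A,b[0]-a[0],rcond=None)[0]
    p=a[0]+a[1]*s[0];q=b[0]+b[1]*s[1]; return (p+q)/2,np.linalg.norm(p-q)
E
python3 - <<'E'
from h import *
a=grab('scene','s0.png');b=grab('top','t0.png')
cv2.imwrite('pics/st.png',np.vstack([a,b])[:,:,::-1][:, :])
for n in('scene','top'):
    c=robot.camera_model(n);print(n,c['fx'],c['cx'],c['cy'],-np.array(c['R']).T@np.array(c['t']),np.round(c['R'],2).tolist())
s=robot.state();print(s['ee_pos'],s['ee_rot'],s['time_s'])
print(robot.camera_model('wrist'))
E
```

```text
scene 377.8602952616252 249.78594670603613 188.62217434620598 [ 1.05350402 -0.52531507  0.6829981 ] [[0.74, 0.67, -0.01], [0.44, -0.5, -0.75], [-0.51, 0.55, -0.66]]
top 347.59401093360674 255.46740030515707 188.38745403671817 [0.45879624 0.00754615 0.96877437] [[-0.0, -1.0, 0.02], [-1.0, -0.0, -0.1], [0.1, -0.02, -0.99]]
[ 0.17187021 -0.49566923  0.2305938 ] [-7.16387544e-04  9.86106463e-01  1.66112961e-01 -1.17895236e-04] 0.1
{'fx': 307.8213281543117, 'fy': 307.8213281543117, 'cx': 256.30325042481024, 'cy': 192.44360795080414, 'hand_eye': array([[-8.31990297e-04, -9.53096534e-01, -3.02665333e-01,
         7.79987307e-02],
       [ 9.99998477e-01, -3.28546612e-04, -1.71427757e-03,
        -7.27981546e-04],
       [ 1.53443234e-03, -3.02666298e-01,  9.53095356e-01,
        -1.43711807e-01],
       [ 0.00000000e+00,  0.00000000e+00,  0.00000000e+00,
         1.00000000e+00]])}
```

View pics/s0.png

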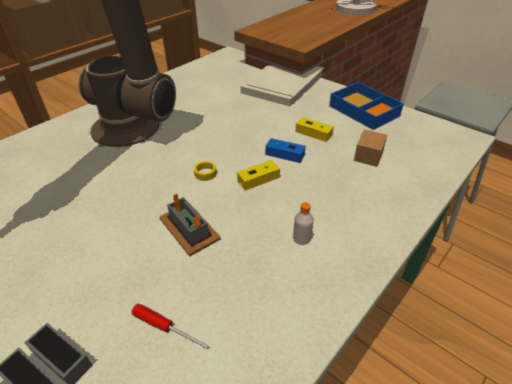

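View pics/t0.png

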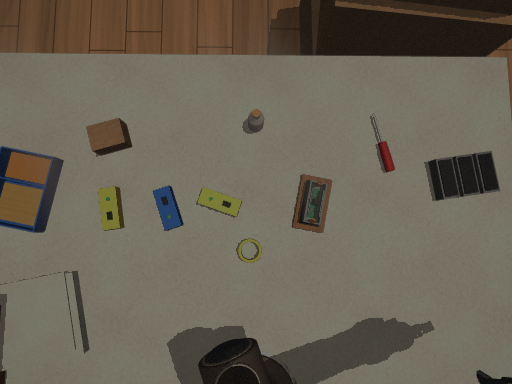

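The scene view shows the blue cover at about (285,150) and the block with its shell and orange hooks at about (190,225). In the top view they are at about (168,208) and (312,203). Next I'll measure both from the two views.

```bash
cat >> h.py <<'E'
def mask(im,kind):
    h,s,v=cv2.split(cv2.cvtColor(im,cv2.COLOR_RGB2HSV))
    if kind=='blue': m=(h>100)&(h<125)&(s>130)&(v>50)
    if kind=='brown': m=(h<16)&(s>90)&(v>50)
    if kind=='orange': m=(h>5)&(h<18)&(s>190)&(v>120)
    return m.astype(np.uint8)*255
def blobs(m,amin=20):
    cs,_=cv2.findContours(m,cv2.RETR_EXTERNAL,cv2.CHAIN_APPROX_NONE)
    return [c for c in cs if cv2.contourArea(c)>=amin]
E
python3 - <<'E'
from h import *
im={n:cv2.imread(f'pics/{f}0.png')[:,:,::-1].copy() for n,f in(('scene','s'),('top','t'))}
for n in im:
  for k in('blue','brown','orange'):
    for c in blobs(mask(im[n],k),15 if k=='orange' else 150):
        r=cv2.minAreaRect(c)
        if r[0][1]<100 : continue
        print(n,k,np.round(r[0]),np.round(r[1]),round(r[2]), [np.round(onz(n,p,0.034 if k=='blue' else .012 if k=='brown' else .08),3)[:2].tolist() for p in ([r[0]]+list(cv2.boxPoints(r)))])
b=np.vstack([cv2.resize(im['top'][150:260,100:360],None,fx=3,fy=3,interpolation=cv2.INTER_CUBIC)])
cv2.imwrite('pics/c1.png',b[:,:,::-1])
E
```

```text
scene blue [284. 150.] [38. 16.] 13 [[0.514, 0.211], [0.481, 0.157], [0.436, 0.227], [0.547, 0.266], [0.586, 0.195]]
scene blue [365. 105.] [69. 36.] 25 [[0.56, 0.6], [0.466, 0.503], [0.367, 0.757], [0.655, 0.698], [0.71, 0.477]]
scene brown [151. 317.] [43. 14.] 28 [[0.646, -0.373], [0.606, -0.397], [0.592, -0.372], [0.685, -0.35], [0.695, -0.374]]
scene brown [189. 227.] [54. 35.] 51 [[0.521, -0.167], [0.437, -0.195], [0.426, -0.096], [0.6, -0.141], [0.6, -0.227]]
scene brown [415. 262.] [243. 192.] 90 [[0.97, 0.093], [0.545, 0.348], [0.992, 0.735], [1.198, -0.044], [0.958, -0.258]]
scene brown [379. 109.] [10. 24.] 63 [[0.592, 0.645], [0.561, 0.611], [0.581, 0.729], [0.623, 0.68], [0.602, 0.568]]
scene orange [197. 221.] [9. 4.] 81 [[0.572, -0.18], [0.558, -0.176], [0.564, -0.168], [0.586, -0.184], [0.58, -0.192]]
scene orange [304. 207.] [8. 9.] 45 [[0.725, 0.012], [0.716, 0.002], [0.714, 0.029], [0.734, 0.023], [0.735, -0.004]]
scene orange [378. 109.] [ 9. 22.] 65 [[0.639, 0.525], [0.613, 0.498], [0.633, 0.592], [0.664, 0.553], [0.645, 0.463]]
top blue [167. 208.] [41. 18.] 73 [[0.501, 0.229], [0.546, 0.269], [0.56, 0.225], [0.455, 0.19], [0.442, 0.234]]
top brown [312. 203.] [31. 54.] 10 [[0.514, -0.164], [0.449, -0.108], [0.596, -0.137], [0.58, -0.221], [0.434, -0.192]]
top brown [ 28. 168.] [41. 26.] 12 [[0.611, 0.619], [0.588, 0.68], [0.659, 0.67], [0.635, 0.558], [0.564, 0.569]]
top brown [386. 156.] [30. 10.] 73 [[0.647, -0.375], [0.684, -0.35], [0.692, -0.377], [0.609, -0.399], [0.601, -0.372]]
top brown [105. 134.] [25. 34.] 75 [[0.706, 0.411], [0.728, 0.467], [0.754, 0.376], [0.685, 0.355], [0.659, 0.446]]
```

View pics/c1.png

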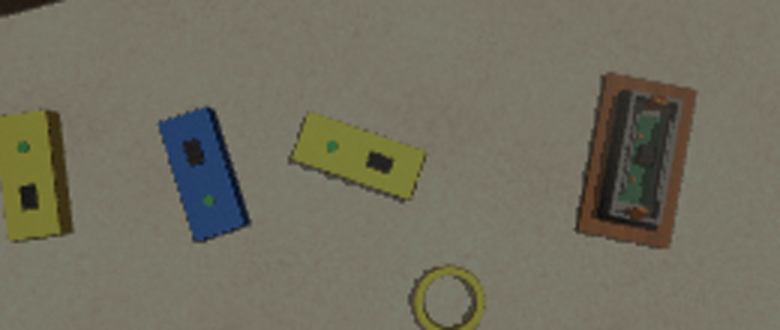

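The blue cover is at about (0.502, 0.225) with yaw 18°. The block is at about (0.514, -0.164) with yaw -11°. Both sizes match the text. I'll look at the block with the wrist camera first.

Call:
servo_tool(plan=[[[0.43, -0.2, 0.0], 3.8], [[0.43, -0.2, 0.0], 3.8], [[0.43, -0.2, 0.0], 3.8], [[0.43, -0.2, 0.0], 3.8], [[0.43, -0.2, 0.0], 3.8], [[0.43, -0.2, 0.0], 3.8], [[0.43, -0.2, 0.0], 3.8], [[0.43, -0.2, 0.0], 3.8], [[0.43, -0.2, 0.0], 3.8], [[0.43, -0.2, 0.0], 3.8], [[0.43, -0.2, 0.0], 3.8], [[0.43, -0.2, 0.0], 3.8]], claw=-1)

```text
time_s: 1.3
ee_pos: [0.513, -0.1652, 0.2305]
ee_rot: [-0.0, 0.995, -0.097, -0.001]
force: [-0.9, -0.4, -0.0]
gripper_width: 1.0
gripper_force: 0.0
```

```bash
cat >> h.py <<'E'
from scipy.spatial.transform import Rotation as Ro
def wpose():
    s=robot.state(); q=s['ee_rot']; T=np.eye(4); T[:3,:3]=Ro.from_quat([q[1],q[2],q[3],q[0]]).as_matrix(); T[:3,3]=s['ee_pos']; return T
def wgrab(f):
    T=wpose(); im=grab('wrist',f); np.save('pics/'+f+'.npy',T); return im,T
def wray(T,uv):
    c=robot.camera_model('wrist'); M=T@np.array(c['hand_eye'])
    d=M[:3,:3]@np.array([(uv[0]-c['cx'])/c['fx'],(uv[1]-c['cy'])/c['fy'],1]); return M[:3,3],d/np.linalg.norm(d)
def wonz(T,uv,z):
    o,d=wray(T,uv); return o+d*(z-o[2])/d[2]
def yaw(T): return np.degrees(np.arctan2(T[1,0],T[0,0]))
E
python3 - <<'E'
from h import *
im,T=wgrab('w1.png'); print(T[:3,3],yaw(T),robot.state()['time_s'],robot.state()['force'])
E
```

```text
[ 0.51299328 -0.16523722  0.23051505] -11.143343867068314 1.35 [-0.01357938 -0.53266168 -0.2494599 ]
```

Call:
servo_tool(plan=[[[-0.03, 0.07, 0], 0], [[-0.03, 0.07, 0], 0], [[-0.03, 0.07, 0], 0], [[-0.03, 0.07, 0], 0]])

```text
time_s: 1.75
ee_pos: [0.4685, -0.2302, 0.2315]
ee_rot: [-0.0, 0.995, -0.1, 0.0]
force: [-0.2, -0.2, 0.4]
gripper_width: 1.0
gripper_force: 0.0
```

```bash
python3 - <<'E'
from h import *
im,T=wgrab('w2.png'); print(T[:3,3],yaw(T),robot.state()['time_s'])
a=cv2.imread('pics/w1.png');b=im[:,:,::-1]
cv2.imwrite('pics/c2.png',cv2.resize(np.vstack([a,b]),(400*2,600*1)) if 0 else np.hstack([a[:,56:456],b[:,56:456]]))
for f,i in(('w1',a[:,:,::-1].copy()),('w2',im)):
  for k in('brown','orange'):
    for c in blobs(mask(i,k),30):
      r=cv2.minAreaRect(c); print(f,k,cv2.contourArea(c),np.round(r[0],1),np.round(r[1],1),round(r[2],1),np.round(cv2.boxPoints(r)).tolist())
E
```

```text
[ 0.46848076 -0.23018416  0.23154971] -11.471040346419887 1.8
w1 brown 156.5 [255.5 211. ] [20.  9.] 90.0 [[251.0, 201.0], [260.0, 201.0], [260.0, 221.0], [251.0, 221.0]]
w1 brown 97.5 [254.5 121. ] [10. 11.] 90.0 [[249.0, 116.0], [260.0, 116.0], [260.0, 126.0], [249.0, 126.0]]
w1 brown 3411.5 [255.5 156.5] [123.  75.] 90.0 [[218.0, 95.0], [293.0, 95.0], [293.0, 218.0], [218.0, 218.0]]
w1 brown 1158.0 [436.6  18.4] [45.9 30.8] 75.4 [[416.0, 0.0], [446.0, -8.0], [457.0, 37.0], [427.0, 44.0]]
w2 brown 9270.5 [191.3 130.7] [130.5  77.2] 88.3 [[151.0, 67.0], [228.0, 64.0], [232.0, 195.0], [155.0, 197.0]]
w2 brown 145.0 [372.5   5. ] [10. 25.] 90.0 [[360.0, 0.0], [385.0, 0.0], [385.0, 10.0], [360.0, 10.0]]
```

View pics/c2.png

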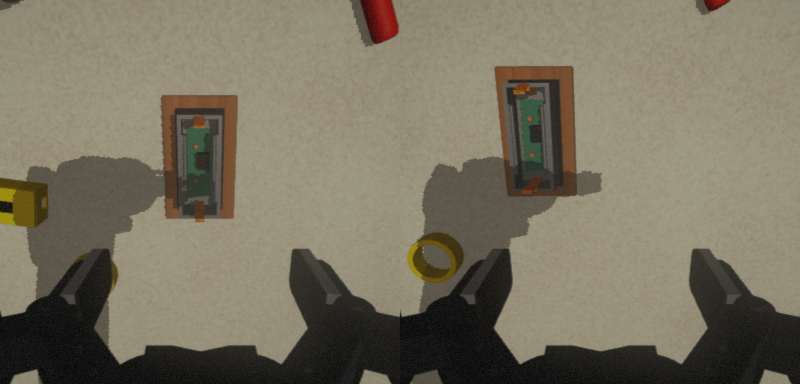

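The picture shows the block in both wrist views, its outline at (218–293, 95–218) in the first. The hooks are at about (256,121) and (256,211) in the first, and at about (178,90) and (189,187) in the second (full-image pixels).

```bash
cat >> h.py <<'E'
def quad(c):
    h=cv2.convexHull(c)
    for e in np.arange(2,25,0.5):
        a=cv2.approxPolyDP(h,e,True)
        if len(a)<=4: break
    p=a[:,0].astype(float)
    # refine: fit line to hull contour points near each edge
    L=[]
    pts=c[:,0].astype(float)
    for i in range(len(p)):
        A,B=p[i],p[(i+1)%len(p)]; d=(B-A)/np.linalg.norm(B-A); n=np.array([-d[1],d[0]])
        t=(pts-A)@d; o=np.abs((pts-A)@n); l=np.linalg.norm(B-A)
        s=pts[(t>.12*l)&(t<.88*l)&(o<2.5)].astype(np.float32)
        v=cv2.fitLine(s,cv2.DIST_HUBER,0,.01,.01).ravel(); nn=np.array([-v[1],v[0]]); L.append((nn,nn@v[2:]))
    q=np.array([np.linalg.solve(np.array([L[i-1][0],L[i][0]]),[L[i-1][1],L[i][1]]) for i in range(len(p))])
    cen=q.mean(0); return q[np.argsort(np.arctan2(*(q-cen).T[::-1]))]
def load(f): return cv2.imread('pics/'+f)[:,:,::-1].copy(),np.load('pics/'+f+'.npy')
E
python3 - <<'E'
from h import *
Q={}
for f in('w1.png','w2.png'):
    i,T=load(f); m=mask(i,'brown'); m[:60]=0; m[225:]=0
    m=cv2.morphologyEx(m,cv2.MORPH_CLOSE,np.ones((7,7)))
    c=max(blobs(m),key=cv2.contourArea); Q[f]=quad(c); print(f,np.round(Q[f],1).tolist())
    P=np.array([wonz(T,u,.012) for u in Q[f]]); print(np.round(P[:,:2],4).tolist(),'cen',P.mean(0).round(4),'sides',[round(np.linalg.norm(P[k]-P[k-1]),4) for k in range(4)])
    d=(P[0]+P[1]-P[2]-P[3]); print('yaw',np.degrees(np.arctan2(d[1],d[0])))
T1=load('w1.png')[1];T2=load('w2.png')[1]
for a,b in zip(Q['w1.png'],Q['w2.png']): print(tri(wray(T1,a),wray(T2,b)))
for f in('w1.png','w2.png'):
    i,T=load(f); h=cv2.cvtColor(i,cv2.COLOR_RGB2HSV)
    if f=='w1.png': print([h[y,x].tolist() for y,x in((121,256),(211,256),(218,256),(150,225))])
a=load('w1.png')[0][90:228,210:300];b=load('w2.png')[0][62:200,145:235]
cv2.imwrite('pics/c3.png',cv2.resize(np.hstack([a,b]),None,fx=4,fy=4,interpolation=cv2.INTER_NEAREST)[:,:,::-1])
E
```

```text
w1.png [[217.6999969482422, 95.0], [292.79998779296875, 95.0], [288.3999938964844, 216.6999969482422], [222.1999969482422, 217.39999389648438]]
[[0.5968, -0.1362], [0.5805, -0.2188], [0.4363, -0.19], [0.4516, -0.1075]] cen [ 0.5163 -0.1631  0.012 ] sides [np.float64(0.148), np.float64(0.0842), np.float64(0.147), np.float64(0.0839)]
yaw -11.229061015447114
w2.png [[150.39999389648438, 66.0], [227.3000030517578, 66.0], [231.5, 195.0], [163.6999969482422, 195.0]]
[[0.5971, -0.1364], [0.5803, -0.219], [0.4344, -0.1903], [0.4511, -0.1077]] cen [ 0.5157 -0.1633  0.012 ] sides [np.float64(0.1488), np.float64(0.0843), np.float64(0.1487), np.float64(0.0843)]
yaw -11.114664319234498
(array([ 0.59694794, -0.13629852,  0.01209276]), np.float64(0.0003735972084340249))
(array([ 0.58041075, -0.21887804,  0.01078228]), np.float64(4.4076656139051555e-05))
(array([ 0.43319809, -0.18982012,  0.00622518]), np.float64(0.001330152697507851))
(array([ 0.45073976, -0.1070038 ,  0.00994301]), np.float64(0.00027834928846311006))
[[12, 196, 113], [11, 147, 83], [14, 164, 98], [13, 159, 117]]
```

View pics/c3.png

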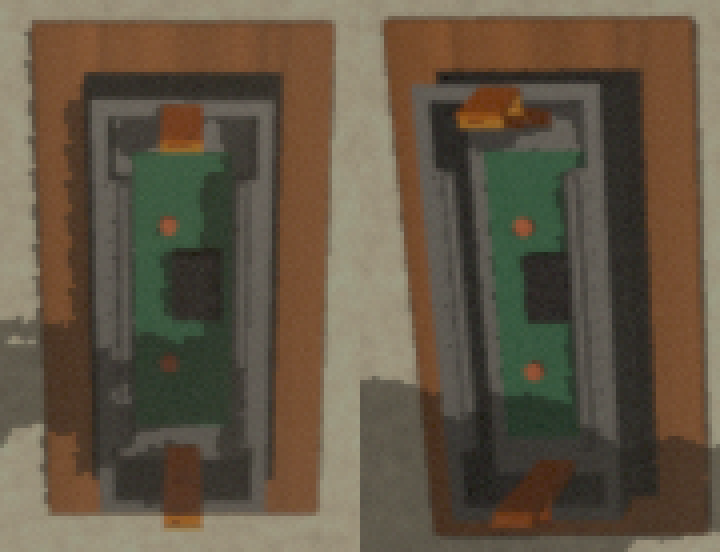

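The crop shows the shell rim corners, at roughly (232,115), (279,115), (276,217) and (235,217) in w1. The hooks are 10 mm wide and centred in the shell. I'll cross-check the rim, then move on to the cover.

```bash
python3 - <<'E'
from h import *
T1=load('w1.png')[1];T2=load('w2.png')[1]
a=np.array([[90,98],[277,98],[266,512],[98,512]])/4+[210,90]-.5
b=np.array([[413-360,84],[601-360,84],[622-360,518],[452-360,518]])/4+[145,62]-.5
P=np.array([tri(wray(T1,u),wray(T2,v))[0] for u,v in zip(a,b)]);print(P.round(4).tolist(),P.mean(0))
for z in(.053,.0595,.066): 
  for T,q in((T1,a),(T2,b)):
    R=np.array([wonz(T,u,z) for u in q]);d=R[0]+R[1]-R[2]-R[3];print(z,R.mean(0)[:2].round(4),np.degrees(np.arctan2(d[1],d[0])).round(2),np.linalg.norm(d)/2,np.linalg.norm(R[0]-R[1]))
# shift to cover view: TCP to (0.502,0.225,0.23)
T=wpose();dl=T[:3,:3].T@(np.array([.502,.225,.23])-T[:3,3]);print(dl,(yaw(T)-18.4)/8)
E
```

```text
[[0.5753, -0.151, 0.0524], [0.566, -0.1972, 0.0554], [0.457, -0.1751, 0.0566], [0.4656, -0.1291, 0.055]] [ 0.51596333 -0.16310523  0.05486399]
0.053 [ 0.5153 -0.163 ] -11.46 0.1130082612925313 0.047343376808265954
0.053 [ 0.5156 -0.1627] -11.55 0.11221144350890959 0.04640822804897661
0.0595 [ 0.5168 -0.1634] -11.46 0.11072063646310924 0.04638500541969174
0.0595 [ 0.5162 -0.1644] -11.55 0.10994834563236762 0.04547225967474057
0.066 [ 0.5183 -0.1637] -11.46 0.10843301163368715 0.04542663403111757
0.066 [ 0.5168 -0.166 ] -11.55 0.1076852477558258 0.04453629130050455
[-0.05747536 -0.45219611  0.00155732] -3.7245413743950735
```

The rim is centred at (0.516, -0.163) at z≈0.055, with yaw -11.3°. That agrees with the block measurement. Now the cover.

Call:
servo_tool(plan=[[[-0.057, -0.452, 0.0], -3.72], [[-0.057, -0.452, 0.0], -3.72], [[-0.057, -0.452, 0.0], -3.72], [[-0.057, -0.452, 0.0], -3.72], [[-0.057, -0.452, 0.0], -3.72], [[-0.057, -0.452, 0.0], -3.72], [[-0.057, -0.452, 0.0], -3.72], [[-0.057, -0.452, 0.0], -3.72], [[-0.057, -0.452, 0.0], -3.72], [[-0.057, -0.452, 0.0], -3.72], [[-0.057, -0.452, 0.0], -3.72], [[-0.057, -0.452, 0.0], -3.72]])

```text
time_s: 3.0
ee_pos: [0.5112, 0.2, 0.2312]
ee_rot: [-0.01, 0.984, 0.18, -0.002]
force: [-0.1, -0.3, -0.6]
gripper_width: 1.0
gripper_force: 0.0
```

```bash
python3 - <<'E'
from h import *
im,T=wgrab('w3.png'); print(T[:3,3],yaw(T))
E
```

```text
[0.51118058 0.20001352 0.23124627] 20.792707915486446
```

Call:
servo_tool(plan=[[[-0.03, 0.06, 0], 0], [[-0.03, 0.06, 0], 0], [[-0.03, 0.06, 0], 0], [[-0.03, 0.06, 0], 0]])

```text
time_s: 3.45
ee_pos: [0.5048, 0.133, 0.2305]
ee_rot: [-0.01, 0.984, 0.18, -0.002]
force: [0.2, 0.4, 0.7]
gripper_width: 0.997
gripper_force: 0.0
```

```bash
python3 - <<'E'
from h import *
im,T=wgrab('w4.png'); print(T[:3,3],yaw(T),robot.state()['time_s'])
for f in('w3.png','w4.png'):
    i,T=load(f)
    for c in blobs(mask(i,'blue'),300): print(f,cv2.contourArea(c),quad(c).round(1).tolist())
a=load('w3.png')[0][:,56:456];b=load('w4.png')[0][:,56:456]
cv2.imwrite('pics/c4.png',np.hstack([a,b])[:,:,::-1])
E
```

```text
[0.50478719 0.13301888 0.23054517] 20.694611556675117 3.5
w3.png 2819.5 [[213.89999389648438, 113.80000305175781], [252.39999389648438, 115.5], [249.3000030517578, 210.5], [211.60000610351562, 208.39999389648438]]
w4.png 3863.5 [[153.0, 85.69999694824219], [195.89999389648438, 86.5], [196.10000610351562, 186.3000030517578], [160.0, 184.60000610351562]]
```

View pics/c4.png

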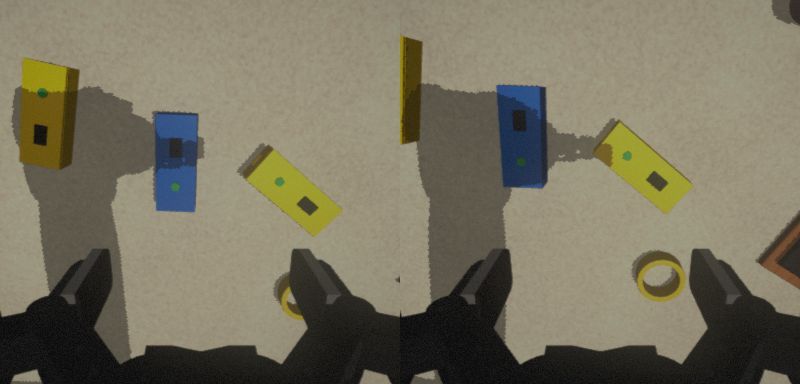

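The blue cover's top face is at (214–252, 114–210) in w3 and (153–196, 86–186) in w4. The yellow twins are on either side of it.

```bash
python3 - <<'E'
from h import *
a=np.array([[213.9,113.8],[252.4,115.5],[249.3,210.5],[211.6,208.4]]);b=np.array([[153,85.7],[195.9,86.5],[196.1,186.3],[160,184.6]])
T1=load('w3.png')[1];T2=load('w4.png')[1]
P=np.array([tri(wray(T1,u),wray(T2,v))[0] for u,v in zip(a,b)]);print(P.round(4).tolist(),P.mean(0))
for T,q in((T1,a),(T2,b)):
    R=np.array([wonz(T,u,.034) for u in q]);d=R[0]+R[1]-R[2]-R[3];print(R.mean(0).round(4),np.degrees(np.arctan2(d[1],d[0])).round(2),np.linalg.norm(d)/2,np.linalg.norm(R[0]-R[1]),np.linalg.norm(R[3]-R[2]))
T=wpose();s=robot.state();print(T.round(4),s['joints'],s['joint_velocities'])
for n,f,q in(('top','t',1),):
    i=cv2.imread('pics/t0.png')[:,:,::-1].copy();m=mask(i,'blue');c=[c for c in blobs(m,200) if 150<c[0,0,0]<190][0];q=quad(c)
    R=np.array([onz('top',u,.034) for u in q]);print(R.mean(0),R.round(4).tolist())
E
```

```text
[[0.5479, 0.2672, 0.0442], [0.5607, 0.2289, 0.0293], [0.4591, 0.1946, 0.0403], [0.4404, 0.2368, 0.0267]] [0.50201393 0.23186525 0.03511843]
[0.502 0.232 0.034] 17.76 0.10932549927385277 0.04155518126301519 0.04478489231589985
[0.502  0.2322 0.034 ] 18.24 0.10891525039306924 0.0453135669789625 0.04196035272429417
[[ 9.351e-01  3.544e-01 -7.000e-03  5.049e-01]
 [ 3.544e-01 -9.349e-01  1.970e-02  1.336e-01]
 [ 4.000e-04 -2.090e-02 -9.998e-01  2.304e-01]
 [ 0.000e+00  0.000e+00  0.000e+00  1.000e+00]] [ 0.24691092  0.12220528 -0.04578165  1.40482012  0.02080933  3.02615329] [ 0.01756313  0.01133765  0.00562442  0.00128777 -0.00049674 -0.00219149]
[0.50080082 0.22975678 0.034     ] [[0.5451, 0.2673, 0.034], [0.5591, 0.2265, 0.034], [0.4565, 0.1918, 0.034], [0.4425, 0.2334, 0.034]]
```

Joint 6 was nearly at its limit, so I'll use the half-turned grasp: turn back 180° in the free direction and check the tilt.

Call:
servo_tool(plan=[[[0.03, -0.08, 0], -1], [[0.03, -0.08, 0], -2], [[0.03, -0.08, 0], -3], [[0.03, -0.08, 0], -4], [[0.03, -0.08, 0], -5], [[0.03, -0.08, 0], -6], [[0.03, -0.08, 0], -7], [[0.03, -0.08, 0], -8], [[0.03, -0.08, 0], -9], [[0.03, -0.08, 0], -10], [[0.03, -0.08, 0], -11], [[0.03, -0.08, 0], -12]])

```text
time_s: 4.7
ee_pos: [0.5043, 0.2202, 0.2316]
ee_rot: [-0.008, 0.521, 0.854, 0.006]
force: [-0.0, -0.3, 0.1]
gripper_width: 1.004
gripper_force: 0.0
```

Call:
servo_tool(plan=[[[0, 0, 0.05], -1], [[0, 0, 0.05], -2], [[0, 0, 0.05], -3], [[0, 0, 0.05], -4], [[0, 0, 0.05], -5], [[0, 0, 0.05], -6], [[0, 0, 0.05], -7], [[0, 0, 0.05], -8], [[0, 0, 0.05], -9], [[0, 0, 0.05], -10], [[0, 0, 0.05], -10], [[0, 0, 0.05], -10]], claw=-0.5)

```text
time_s: 5.9
ee_pos: [0.504, 0.2209, 0.1816]
ee_rot: [-0.003, -0.145, 0.989, 0.01]
force: [0.4, 0.1, -0.1]
gripper_width: 0.748
gripper_force: 0.0
```

```bash
python3 - <<'E'
from h import *
T=wpose();s=robot.state();print(T.round(4),yaw(T),s['joints'].round(4),s['gripper_width'],s['force'],s['time_s'])
print(T[:3,:3].T@(np.array([.502,.232,.06])-T[:3,3]),(yaw(T)+162)/8)
E
```

```text
[[-0.9579 -0.2871 -0.0079  0.504 ]
 [-0.2872  0.9577  0.0192  0.2209]
 [ 0.0021  0.0207 -0.9998  0.1816]
 [ 0.      0.      0.      1.    ]] -163.30844764587943 [ 0.4019  0.1771 -0.088   1.3055  0.0208  0.1106] 0.747844861959174 [ 0.43843783  0.08835819 -0.1135738 ] 5.9
[-0.00157552  0.00870685  0.12180373] -0.1635559557349282
```

The 1.2° tilt left over from the joint limit stays in the commanded pose. It is small enough, so I'll descend on the cover.

Call:
servo_tool(plan=[[[-0.0016, 0.0075, 0.02], -0.16], [[-0.0016, 0.0075, 0.05], -0.16], [[-0.0016, 0.0075, 0.08], -0.16], [[-0.0016, 0.0075, 0.11], -0.16], [[-0.0016, 0.0075, 0.13], -0.16], [[-0.0016, 0.0075, 0.15], -0.16], [[-0.0016, 0.0075, 0.165], -0.16], [[-0.0016, 0.0075, 0.175], -0.16], [[-0.0016, 0.0075, 0.175], -0.16], [[-0.0016, 0.0075, 0.175], -0.16]])

```text
time_s: 6.9
ee_pos: [0.5023, 0.2315, 0.0074]
ee_rot: [-0.002, -0.157, 0.988, 0.01]
force: [-0.4, 0.1, 0.5]
gripper_width: 0.755
gripper_force: 0.0
```

Call:
servo_tool(plan=[[[0, 0, 0], 0], [[0, 0, 0], 0], [[0, 0, 0], 0], [[0, 0, 0], 0], [[0, 0, 0], 0], [[0, 0, 0], 0], [[0, 0, 0], 0], [[0, 0, 0], 0]], claw=1, force=60)

```text
time_s: 7.7
ee_pos: [0.503, 0.2318, 0.0083]
ee_rot: [-0.001, -0.157, 0.987, 0.01]
force: [-1.5, -0.5, 6.1]
gripper_width: 0.529
gripper_force: 61.7
```

Call:
servo_tool(plan=[[[0, 0, -0.02], 0], [[0, 0, -0.05], 0], [[0, 0, -0.09], 0], [[0, 0, -0.13], 0], [[0, 0, -0.16], 0], [[0, 0, -0.16], 0], [[0, 0, -0.16], 0]])

```text
time_s: 8.4
ee_pos: [0.5036, 0.2283, 0.1674]
ee_rot: [-0.002, -0.157, 0.987, 0.01]
force: [0.5, -0.2, -1.4]
gripper_width: 0.527
gripper_force: 61.3
```

```bash
python3 - <<'E'
from h import *
T=wpose();s=robot.state();print(T.round(4),yaw(T),s['joints'].round(4),s['gripper_width'],s['gripper_force'],s['force'])
print(T[:3,:3].T@(np.array([.516,-.163,.17])-T[:3,3]),(yaw(T)+191.25)/8)
E
```

```text
[[-9.505e-01 -3.107e-01 -6.400e-03  5.036e-01]
 [-3.108e-01  9.503e-01  1.980e-02  2.283e-01]
 [-1.000e-04  2.080e-02 -9.998e-01  1.674e-01]
 [ 0.000e+00  0.000e+00  0.000e+00  1.000e+00]] -161.8943948761582 [ 0.4146  0.1835 -0.1115  1.2737  0.0207  0.0987] 0.5273316467373688 61.317818239331245 [ 0.51175465 -0.17616635 -1.36425784]
[ 0.10979425 -0.37567677 -0.01044413] 3.6694506404802247
```

Call:
servo_tool(plan=[[[0.11, -0.376, -0.0105], 3.67], [[0.11, -0.376, -0.0105], 3.67], [[0.11, -0.376, -0.0105], 3.67], [[0.11, -0.376, -0.0105], 3.67], [[0.11, -0.376, -0.0105], 3.67], [[0.11, -0.376, -0.0105], 3.67], [[0.11, -0.376, -0.0105], 3.67], [[0.11, -0.376, -0.0105], 3.67], [[0.11, -0.376, -0.0105], 3.67], [[0.11, -0.376, -0.0105], 3.67], [[0.11, -0.376, -0.0105], 3.67], [[0.11, -0.376, -0.0105], 3.67]])

```text
time_s: 9.6
ee_pos: [0.5155, -0.1622, 0.1692]
ee_rot: [-0.005, 0.097, 0.995, 0.009]
force: [0.1, -0.6, -1.9]
gripper_width: 0.528
gripper_force: 61.4
```

```bash
python3 - <<'E'
from h import *
T=wpose();s=robot.state();print(T.round(4),yaw(T),s['joints'].round(4),s['gripper_width'],s['force'],s['time_s'])
a=wgrab('w5.png')[0];b=grab('scene','s5.png');c=grab('top','t5.png')
b=cv2.resize(b[120:270,110:310],None,fx=2.0,fy=2.0,interpolation=cv2.INTER_CUBIC)
c=cv2.resize(c[150:300,230:430],None,fx=2.0,fy=2.0,interpolation=cv2.INTER_CUBIC)
d=cv2.resize(a,(400,300))
cv2.imwrite('pics/c5.png',np.vstack([np.hstack([b,c]),np.hstack([d,d*0])])[:,:,::-1])
i=a;m=mask(i,'blue');
for c in blobs(m,200): print(cv2.contourArea(c),quad(c).round(1).tolist())
E
```

```text
[[-0.9811  0.1933 -0.0088  0.5155]
 [ 0.1931  0.981   0.0197 -0.1622]
 [ 0.0124  0.0176 -0.9998  0.1692]
 [ 0.      0.      0.      1.    ]] 168.8631809290645 [-0.3136  0.1733 -0.1198  1.2921  0.016  -0.1192] 0.5279263978868366 [ 0.1218328  -0.64865628 -1.86470345] 9.6
20524.5 [[196.60000610351562, 150.8000030517578], [311.5, 146.39999389648438], [304.0, 345.1000061035156], [210.3000030517578, 346.29998779296875]]
```

View pics/c5.png

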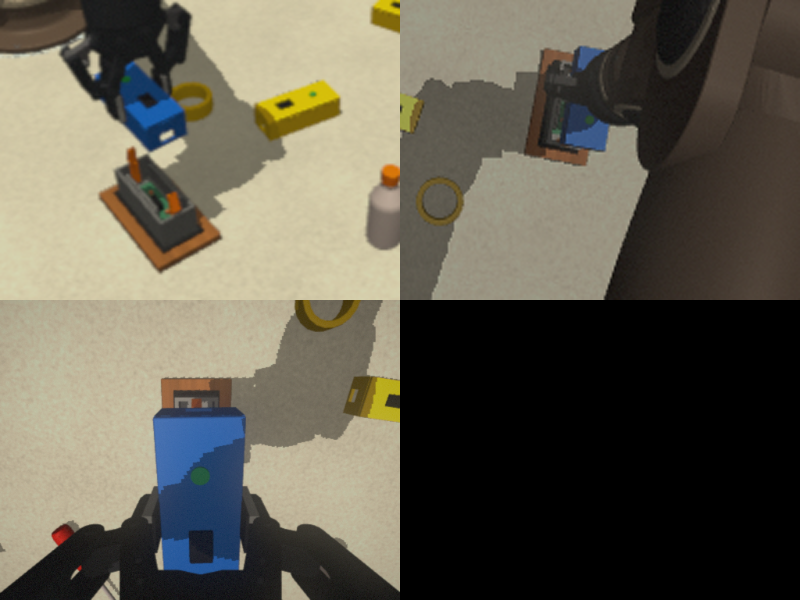

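The wrist view shows the cover centred between the fingers and parallel to the block. Its far top edge runs from (197,150) to (311,149) in full-image pixels. I'll check the cover's position in the hand and against the block edge in this same view.

```bash
python3 - <<'E'
from h import *
i,T=load('w5.png')
m=mask(i,'blue');hsv=cv2.cvtColor(i,cv2.COLOR_RGB2HSV)
for x in(215,235,250,270,290): print(x,hsv[132:158:2,x,2].tolist(), np.where(mask(i,'brown')[80:135,x])[0][:1]+80)
Ti=np.linalg.inv(T)
for uv in((196.6,151),(311.5,150)):
    p=wonz(T,uv,.195);print('top far',(Ti@np.r_[p,1])[:3].round(4))
ys=[]
for r in(110,118,126,134):
    xs=np.where(mask(i,'brown')[r,180:320])[0]+180;print(r,xs.min(),xs.max())
M=Ro.from_euler('z',-11.2,degrees=True).as_matrix()
for uv in((256,97),(206,97),(300,97)):
    p=wonz(T,uv,.012);print('blk far edge, block frame',(M.T@(p-[.516,-.163,0])).round(4))
E
```

```text
215 [156, 156, 158, 80, 75, 75, 74, 76, 114, 114, 170, 177, 174] [101]
235 [82, 79, 81, 69, 74, 70, 75, 72, 96, 129, 171, 176, 172] [101]
250 [121, 116, 103, 78, 106, 94, 74, 73, 87, 136, 173, 174, 172] [101]
270 [82, 81, 75, 82, 98, 88, 72, 77, 75, 141, 172, 170, 171] [101]
290 [96, 97, 91, 71, 70, 72, 72, 76, 83, 147, 169, 172, 168] [101]
top far [ 0.0569 -0.0221 -0.0255]
top far [ 0.0571  0.0225 -0.0247]
110 206 295
118 207 295
126 207 295
134 208 294
blk far edge, block frame [-0.0781  0.0045  0.012 ]
blk far edge, block frame [-0.0781 -0.0423  0.012 ]
blk far edge, block frame [-0.0781  0.0458  0.012 ]
```

The cover sits within 1 mm in the hand and the block edge agrees. I'll go straight down to just above the hooks.

Call:
servo_tool(plan=[[[-0.0022, -0.0018, 0.02], 0.02], [[-0.0022, -0.0018, 0.04], 0.02], [[-0.0022, -0.0018, 0.055], 0.02], [[-0.0022, -0.0018, 0.064], 0.02], [[-0.0022, -0.0018, 0.064], 0.02], [[-0.0022, -0.0018, 0.064], 0.02], [[-0.0022, -0.0018, 0.064], 0.02]])

```text
time_s: 10.45
ee_pos: [0.5176, -0.1645, 0.1068]
ee_rot: [-0.004, 0.099, 0.995, 0.009]
force: [0.1, 0.1, -0.3]
gripper_width: 0.528
gripper_force: 61.4
```

```bash
python3 - <<'E'
from h import *
M=Ro.from_euler('z',-11.2,degrees=True).as_matrix()
T=wpose();s=robot.state();print(T.round(4),yaw(T),s['force'],s['time_s'],(M.T@(T[:3,3]-[.516,-.163,0])).round(4))
E
```

```text
[[-0.9803  0.1975 -0.0061  0.5176]
 [ 0.1974  0.9802  0.0186 -0.1645]
 [ 0.0097  0.0171 -0.9998  0.1068]
 [ 0.      0.      0.      1.    ]] 168.61674685976897 [ 0.12270016  0.07186425 -0.29250608] 10.45 [ 0.0019 -0.0012  0.1068]
```

```bash
python3 - <<'E'
from h import *
M=Ro.from_euler('z',-11.2,degrees=True).as_matrix()
P=[];Y=[]
for k in range(6):
    robot.grab_frame('top'); T=wpose(); P.append(M.T@(T[:3,3]-[.516,-.163,0])); Y.append(yaw(T))
print(np.mean(P,0).round(4),np.std(P,0).round(4),np.mean(Y))
wgrab('w6.png')
E
```

```text
[ 0.0017 -0.0013  0.1064] [0.0001 0.     0.0002] 168.60230062894826
```

Call:
servo_tool(plan=[[[0.001, 0.0011, 0.004], 0.08], [[0.001, 0.001, 0.008], 0.08], [[0.0009, 0.001, 0.012], 0.08], [[0.0008, 0.001, 0.016], 0.08], [[0.0008, 0.0009, 0.02], 0.08], [[0.0008, 0.0009, 0.022], 0.08], [[0.0008, 0.0009, 0.022], 0.08], [[0.0008, 0.0009, 0.022], 0.08]])

```text
time_s: 11.6
ee_pos: [0.5163, -0.163, 0.0838]
ee_rot: [-0.005, 0.105, 0.994, 0.009]
force: [0.0, -0.4, -1.2]
gripper_width: 0.531
gripper_force: 61.5
```

```bash
cat >> h.py <<'E'
def rep():
    M=Ro.from_euler('z',-11.2,degrees=True).as_matrix()
    P=[];F=[];Y=[];Q=[]
    for k in range(3):
        robot.grab_frame('top'); T=wpose(); s=robot.state();P.append(M.T@(T[:3,3]-[.516,-.163,0])); F.append(M.T@s['force']);Q.append(M.T@s['torque']); Y.append(yaw(T))
    print('p',np.mean(P,0).round(4),'yaw',np.mean(Y).round(2),'F',np.mean(F,0).round(1),'M',np.mean(Q,0).round(2),'slope',T[2,:2].round(4),'w',s['gripper_width'],s['time_s'])
E
python3 -c 'from h import *;rep()'
```

```text
p [0.0003 0.0001 0.0839] yaw 167.96 F [ 0.7 -0.3 -0.8] M [-0.01 -0.14 -0.02] slope [0.0113 0.0172] w 0.528119088819443 11.75
```

Call:
servo_tool(plan=[[[-0.0003, 0, 0.001], -0.1], [[-0.0003, 0, 0.003], -0.1], [[-0.0003, 0, 0.005], -0.1], [[-0.0003, -0.0001, 0.007], -0.1], [[-0.0003, -0.0001, 0.007], -0.1]])

```text
time_s: 12.25
ee_pos: [0.5167, -0.163, 0.0767]
ee_rot: [-0.005, 0.098, 0.995, 0.009]
force: [2.7, -0.6, -0.3]
gripper_width: 0.53
gripper_force: 61.6
```

```bash
python3 -c 'from h import *;rep()'
```

```text
p [0.0006 0.0001 0.0767] yaw 168.77 F [ 2.4  0.1 -0.7] M [-0.02 -0.43 -0.02] slope [0.0111 0.0173] w 0.5226909258173372 12.4
```

Call:
servo_tool(plan=[[[0, 0, 0.001], 0], [[0, 0, 0.002], 0], [[0, -0.0001, 0.003], 0], [[0, -0.0001, 0.003], 0]])

```text
time_s: 12.8
ee_pos: [0.5166, -0.1631, 0.074]
ee_rot: [-0.004, 0.098, 0.995, 0.009]
force: [1.7, 0.2, 3.5]
gripper_width: 0.522
gripper_force: 61.9
```

```bash
python3 -c 'from h import *;rep()'
```

```text
p [0.0006 0.     0.074 ] yaw 168.76 F [1.3 0.1 3.9] M [-0.01 -0.42  0.  ] slope [0.0109 0.0173] w 0.5286561425626747 12.95
```

The ramps have been met: 4 N up, and only small side force. I'll keep pushing slowly.

Call:
servo_tool(plan=[[[0, 0, 0.001], 0], [[0, 0, 0.002], 0], [[0, -0.0001, 0.003], 0], [[0, -0.0001, 0.003], 0]])

```text
time_s: 13.35
ee_pos: [0.5167, -0.1631, 0.0711]
ee_rot: [-0.004, 0.098, 0.995, 0.009]
force: [0.9, -0.2, 5.5]
gripper_width: 0.527
gripper_force: 62.3
```

Call:
servo_tool(plan=[[[0, 0, 0.001], 0], [[0, 0, 0.002], 0], [[0, -0.0001, 0.003], 0], [[0, -0.0001, 0.003], 0]])

```text
time_s: 13.75
ee_pos: [0.5164, -0.1632, 0.0677]
ee_rot: [-0.005, 0.098, 0.995, 0.009]
force: [1.4, -0.5, 3.3]
gripper_width: 0.527
gripper_force: 61.9
```

```bash
python3 -c 'from h import *;rep()'
```

```text
p [ 0.0004 -0.0001  0.0677] yaw 168.76 F [1.9 0.1 3.8] M [-0.07 -0.45  0.04] slope [0.0113 0.0172] w 0.5283744653897591 13.9
```

Call:
servo_tool(plan=[[[0, 0, 0.0005], 0], [[0, 0, 0.001], 0], [[0, 0, 0.001], 0]])

```text
time_s: 14.2
ee_pos: [0.5163, -0.163, 0.0666]
ee_rot: [-0.005, 0.098, 0.995, 0.009]
force: [1.7, -0.5, 3.0]
gripper_width: 0.527
gripper_force: 62.0
```

Call:
servo_tool(plan=[[[0, 0, 0.0005], 0], [[0, 0, 0.001], 0], [[0, 0, 0.001], 0]])

```text
time_s: 14.5
ee_pos: [0.5152, -0.1628, 0.065]
ee_rot: [-0.006, 0.098, 0.995, 0.009]
force: [-0.6, 0.3, 1.1]
gripper_width: 0.529
gripper_force: 62.6
```

```bash
python3 -c 'from h import *;rep()'
```

```text
p [-0.0006  0.0001  0.0651] yaw 168.76 F [-0.1  0.  -0.2] M [-0.03  0.12 -0.02] slope [0.0132 0.0175] w 0.5281159192789694 14.65
```

The force has dropped away, so at least one hook has clicked. Now I'll feel for the rigid rim.

Call:
servo_tool(plan=[[[0, 0, 0.0005], 0], [[0, 0, 0.001], 0], [[0, 0, 0.001], 0]])

```text
time_s: 14.95
ee_pos: [0.5162, -0.163, 0.0645]
ee_rot: [-0.005, 0.098, 0.995, 0.009]
force: [0.5, 0.3, -0.8]
gripper_width: 0.528
gripper_force: 62.4
```

Call:
servo_tool(plan=[[[0, 0, 0.0005], 0], [[0, 0, 0.0005], 0]])

```text
time_s: 15.15
ee_pos: [0.5162, -0.163, 0.0642]
ee_rot: [-0.005, 0.098, 0.995, 0.009]
force: [-0.7, -0.3, 0.9]
gripper_width: 0.53
gripper_force: 62.6
```

```bash
python3 -c 'from h import *;rep()'
```

```text
p [0.0003 0.     0.0642] yaw 168.76 F [-0.4  0.4  0.7] M [-0.01  0.07  0.01] slope [0.0114 0.0174] w 0.5273961468861361 15.3
```

Call:
servo_tool(plan=[[[0, 0, 0.0005], 0], [[0, 0, 0.0005], 0]])

```text
time_s: 15.5
ee_pos: [0.5166, -0.1631, 0.0638]
ee_rot: [-0.004, 0.098, 0.995, 0.009]
force: [1.4, 0.7, 0.8]
gripper_width: 0.528
gripper_force: 62.4
```

Call:
servo_tool(plan=[[[0, 0, 0.0005], 0], [[0, 0, 0.0005], 0]])

```text
time_s: 15.7
ee_pos: [0.5167, -0.1631, 0.0635]
ee_rot: [-0.004, 0.098, 0.995, 0.009]
force: [1.3, -0.2, 1.1]
gripper_width: 0.531
gripper_force: 62.7
```

```bash
python3 -c 'from h import *;rep()'
```

```text
p [0.0006 0.     0.0635] yaw 168.77 F [1.3 0.1 1.3] M [ 0.06 -0.38 -0.01] slope [0.0105 0.0173] w 0.5301254651520727 15.85
```

Call:
servo_tool(plan=[[[0, 0, 0.0005], 0], [[0, 0, 0.0005], 0]])

```text
time_s: 16.05
ee_pos: [0.5166, -0.1631, 0.0633]
ee_rot: [-0.004, 0.098, 0.995, 0.009]
force: [0.1, -0.3, 4.4]
gripper_width: 0.525
gripper_force: 63.0
```

Call:
servo_tool(plan=[[[0, 0, 0.0005], 0], [[0, 0, 0.0005], 0]])

```text
time_s: 16.25
ee_pos: [0.5166, -0.163, 0.0631]
ee_rot: [-0.004, 0.098, 0.995, 0.009]
force: [-1.2, -0.1, 7.0]
gripper_width: 0.524
gripper_force: 63.3
```

```bash
python3 -c 'from h import *;rep()'
```

```text
p [0.0005 0.     0.0631] yaw 168.77 F [-1.2  0.1  7.4] M [ 0.09 -0.09  0.03] slope [0.0102 0.0173] w 0.5262604576892799 16.4
```

Rigid contact at TCP z≈0.063 puts the rim at ≈0.055, which matches the camera measurement. I'll press on to about 15–18 N.

Call:
servo_tool(plan=[[[0, 0, 0.0005], 0], [[0, 0, 0.001], 0], [[0, 0, 0.001], 0]])

```text
time_s: 16.7
ee_pos: [0.5166, -0.1631, 0.063]
ee_rot: [-0.004, 0.098, 0.995, 0.009]
force: [-3.8, 0.7, 14.5]
gripper_width: 0.527
gripper_force: 63.9
```

```bash
python3 -c 'from h import *;rep()'
```

```text
p [0.0006 0.     0.063 ] yaw 168.77 F [-3.9  0.4 13.9] M [0.23 0.38 0.09] slope [0.0095 0.0172] w 0.5309817961083539 16.85
```

Call:
servo_tool(plan=[[[0, 0, -0.001], 0], [[0, 0, -0.0018], 0], [[0, 0, -0.0018], 0]])

```text
time_s: 17.15
ee_pos: [0.5165, -0.1631, 0.0632]
ee_rot: [-0.004, 0.098, 0.995, 0.009]
force: [1.2, 0.2, 4.2]
gripper_width: 0.526
gripper_force: 62.7
```

Call:
servo_tool(plan=[[[0, 0, 0], 0], [[0, 0, 0], 0], [[0, 0, 0], 0], [[0, 0, 0], 0], [[0, 0, 0], 0], [[0, 0, 0], 0]], claw=-0.6)

```text
time_s: 17.75
ee_pos: [0.5162, -0.163, 0.0629]
ee_rot: [-0.005, 0.098, 0.995, 0.009]
force: [0.8, 0.0, -0.1]
gripper_width: 0.799
gripper_force: 0.0
```

Call:
servo_tool(plan=[[[0, 0, -0.02], 0], [[0, 0, -0.05], 0], [[0, 0, -0.09], 0], [[0, 0, -0.12], 0], [[0, 0, -0.12], 0], [[0, 0, -0.12], 0], [[0, 0, -0.12], 0]])

```text
time_s: 18.45
ee_pos: [0.5166, -0.1651, 0.1817]
ee_rot: [-0.006, 0.098, 0.995, 0.009]
force: [-0.1, 0.1, -1.1]
gripper_width: 0.797
gripper_force: 0.0
```

```bash
python3 - <<'E'
from h import *
rep()
a,T=wgrab('w7.png');b=grab('scene','s7.png')
for c in blobs(mask(a,'blue'),200): print(cv2.contourArea(c),quad(c).round(1).tolist())
b=cv2.resize(b[170:270,140:240],None,fx=4,fy=4,interpolation=cv2.INTER_CUBIC)
cv2.imwrite('pics/c7.png',np.hstack([b,cv2.resize(a[:,56:456],(400,400))])[:,:,::-1])
E
```

```text
p [ 0.0009 -0.0019  0.1815] yaw 168.76 F [-0.1  0.2 -0.4] M [-0.   -0.01 -0.02] slope [0.0137 0.0177] w 0.8000364609917883 18.6
6507.5 [[226.10000610351562, 125.0], [283.29998779296875, 125.0], [282.8999938964844, 256.0], [231.5, 256.0]]
```

View pics/c7.png

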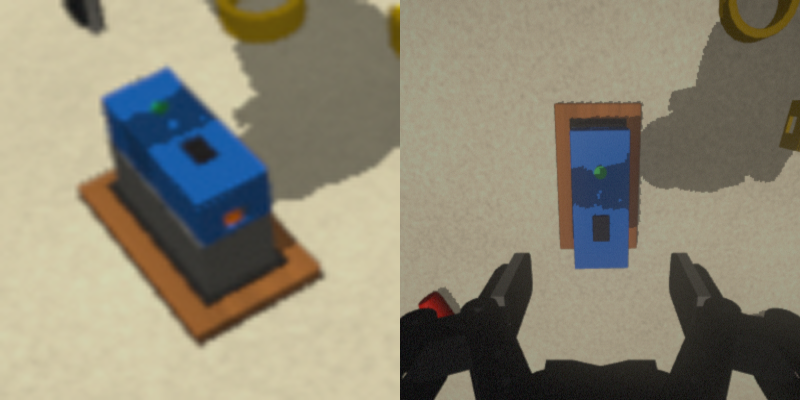

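The scene view shows the cover flush on the shell with the orange nose in the +x window at (233,215). To confirm both ends are home, I'll press lightly on top at each end with shut fingers and compare heights.

Call:
servo_tool(plan=[[[0.0345, 0.0004, 0.01], 0], [[0.0345, 0.0004, 0.03], 0], [[0.0345, 0.0004, 0.05], 0], [[0.0345, 0.0004, 0.065], 0], [[0.0345, 0.0004, 0.08], 0], [[0.0345, 0.0004, 0.085], 0], [[0.0345, 0.0004, 0.087], 0], [[0.0345, 0.0004, 0.087], 0]], claw=1, force=20)

```text
time_s: 19.5
ee_pos: [0.4829, -0.1565, 0.0966]
ee_rot: [-0.005, 0.098, 0.995, 0.009]
force: [-0.1, -1.3, 0.3]
gripper_width: 0.006
gripper_force: 0.0
```

Call:
servo_tool(plan=[[[0, 0, 0.001], 0], [[0, 0, 0.002], 0], [[0, 0, 0.003], 0], [[0, 0, 0.004], 0], [[0, 0, 0.004], 0]])

```text
time_s: 20.0
ee_pos: [0.4827, -0.1564, 0.0924]
ee_rot: [-0.005, 0.098, 0.995, 0.009]
force: [0.6, 0.1, -1.2]
gripper_width: -0.001
gripper_force: 0.0
```

```bash
python3 -c 'from h import *;rep()'
```

```text
p [-0.0339 -0.      0.0924] yaw 168.76 F [ 0.2 -0.2  0.1] M [-0.01  0.    0.  ] slope [0.0113 0.0173] w 0.002292798454461398 20.15
```

Call:
servo_tool(plan=[[[0, 0, 0.001], 0], [[0, 0, 0.002], 0], [[0, 0, 0.002], 0], [[0, 0, 0.002], 0]])

```text
time_s: 20.55
ee_pos: [0.4827, -0.1564, 0.0904]
ee_rot: [-0.005, 0.098, 0.995, 0.009]
force: [-0.9, -0.6, 0.1]
gripper_width: -0.0
gripper_force: 0.0
```

Call:
servo_tool(plan=[[[0, 0, 0.0005], 0], [[0, 0, 0.001], 0], [[0, 0, 0.001], 0]])

```text
time_s: 20.85
ee_pos: [0.4827, -0.1564, 0.0894]
ee_rot: [-0.005, 0.098, 0.995, 0.009]
force: [-0.8, 0.1, 0.1]
gripper_width: 0.0
gripper_force: 0.0
```

Call:
servo_tool(plan=[[[0, 0, 0.0005], 0], [[0, 0, 0.0008], 0], [[0, 0, 0.0008], 0]])

```text
time_s: 21.15
ee_pos: [0.4828, -0.1564, 0.0888]
ee_rot: [-0.005, 0.098, 0.995, 0.009]
force: [-1.2, -0.5, 1.8]
gripper_width: 0.001
gripper_force: 1.1
```

Call:
servo_tool(plan=[[[0, 0, 0.0004], 0], [[0, 0, 0.0008], 0], [[0, 0, 0.0008], 0]])

```text
time_s: 21.45
ee_pos: [0.4828, -0.1564, 0.0888]
ee_rot: [-0.004, 0.098, 0.995, 0.009]
force: [-3.1, 0.4, 8.5]
gripper_width: 0.0
gripper_force: 4.0
```

Call:
servo_tool(plan=[[[0, 0, 0.0003], 0], [[0, 0, 0.0005], 0], [[0, 0, 0.0005], 0]])

```text
time_s: 21.75
ee_pos: [0.4828, -0.1564, 0.0887]
ee_rot: [-0.004, 0.098, 0.995, 0.009]
force: [-5.6, 1.2, 11.2]
gripper_width: 0.004
gripper_force: 5.6
```

```bash
python3 -c 'from h import *;rep()'
```

```text
p [-0.0338 -0.      0.0887] yaw 168.76 F [-3.7 -0.4 11.4] M [0.04 0.87 0.03] slope [0.0101 0.0171] w 0.004689239427690985 21.9
```

The -x end is rigid at 0.0888, which is home. Now the other end.

Call:
servo_tool(plan=[[[0, 0, -0.004], 0], [[0, 0, -0.008], 0], [[-0.034, 0, -0.008], 0], [[-0.068, 0, -0.008], 0], [[-0.068, 0, -0.006], 0], [[-0.068, 0, -0.004], 0], [[-0.068, 0, -0.003], 0], [[-0.068, 0, -0.003], 0]])

```text
time_s: 22.7
ee_pos: [0.5484, -0.1694, 0.0894]
ee_rot: [-0.005, 0.098, 0.995, 0.009]
force: [-0.2, -0.7, 0.4]
gripper_width: 0.002
gripper_force: 0.0
```

Call:
servo_tool(plan=[[[0, 0, 0.0005], 0], [[0, 0, 0.001], 0], [[0, 0, 0.001], 0]])

```text
time_s: 23.0
ee_pos: [0.5491, -0.1696, 0.0889]
ee_rot: [-0.005, 0.098, 0.995, 0.009]
force: [-0.5, -0.1, 2.0]
gripper_width: 0.002
gripper_force: 0.6
```

Call:
servo_tool(plan=[[[0, 0, 0.0005], 0], [[0, 0, 0.001], 0], [[0, 0, 0.001], 0]])

```text
time_s: 23.3
ee_pos: [0.5492, -0.1697, 0.0887]
ee_rot: [-0.005, 0.098, 0.995, 0.009]
force: [-3.6, 1.3, 8.0]
gripper_width: 0.001
gripper_force: 4.2
```

```bash
python3 -c 'from h import *;rep()'
```

```text
p [ 0.0338 -0.0001  0.0887] yaw 168.76 F [-4.1 -0.1  7.8] M [0.01 0.85 0.01] slope [0.0108 0.0171] w -0.002310145895242626 23.45
```

Call:
servo_tool(plan=[[[0, 0, -0.02], 0], [[0, 0, -0.06], 0], [[0, 0, -0.1], 0], [[0, 0, -0.12], 0], [[0, 0, -0.12], 0], [[0, 0, -0.12], 0]])

```text
time_s: 24.05
ee_pos: [0.5505, -0.172, 0.2074]
ee_rot: [-0.005, 0.098, 0.995, 0.009]
force: [0.7, 0.2, -0.2]
gripper_width: 0.001
gripper_force: 0.0
```

```bash
python3 - <<'E'
from h import *
rep()
b=grab('scene','s8.png')
# compare with earlier seated view and check the neighbours have not moved
a=cv2.imread('pics/s0.png')[:,:,::-1]
for k in('blue','orange'): print(k,[(cv2.contourArea(c),np.round(cv2.minAreaRect(c)[0],1)) for c in blobs(mask(b,k),10)])
E
```

```text
p [ 0.0348 -0.002   0.206 ] yaw 168.77 F [ 0.6 -0.2 -0.3] M [ 0.   -0.01 -0.  ] slope [0.0141 0.0176] w 0.0034284657756212702 24.2
blue [(926.5, array([186. , 208.5])), (1928.0, array([365., 105.]))]
orange [(55.0, array([305. , 207.5])), (125.0, array([378.4, 108.9]))]
```

Both ends are rigid at the same height, 0.0887, so the cover is level and home, and the arm is clear. Handing in.

```bash
python3 -c 'from h import *;print(robot.close_job())'
```

```text
the job is handed in; nothing more can be done
None
```

The blue cover is on the switch box and the job is handed in: both ends rest rigidly at the same height (0.0887 m), the highest push I read was about 14.5 N, and the gripper let go and was clear by about 24 s. I saw the hook nose only in the +x window; the -x click is inferred from the matching height and the force dropping away.

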